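# Index the handlebar turntable to its next hole

## Task

Swing the clamped handlebar round by one stop: press the red plunger of the turntable fully in with the fingertips, turn the table anticlockwise (seen from above) to the next hole of the index plate and let the plunger spring back up there, so that the table is locked again. Do it all by touch and lift nothing: leave the black clamp knob as it is, and the tire levers, skewer and other things on the stand where they lie.

Things in the scene. Friction and masses are not known exactly. Their poses are not given: they have to be found in the camera images.
- plunger_top (a point): centre of the flat top of the red plunger cap (plastic disc 35 mm across, 8 mm thick, on a 14 mm steel stem), on the turntable's arm, 105 mm from the turning axis. Up and locked, the top is 88 mm above the stand's surface; fully in, 78 mm. It turns with the table
- housing (a point): centre of the round grey plunger housing under the cap: 44 mm across, 44 to 69 mm above the surface, 105 mm from the axis, part of the turntable. It may be pushed from the side to turn the table. A grey arm (44 mm wide, top at 56 mm) joins it to the table
- plunger (a joint): how far the plunger is pressed in, m: 0 up, 0.010 at its stop. Its spring pushes back with 5 N up, 9.5 N fully in. Up, its 10 mm pin fills a hole of the index plate: the table is locked, with 1 to 2 degrees of play. Pressed 8 mm or more, it turns. Let go over 5 degrees off a hole, it stays in at about 0.008, the pin riding under the plate; it springs up by itself on coming to a hole
- turntable (a joint): angle of the table and handlebar, rad, growing anticlockwise seen from above: 0 (within 0.01) in the hole where it starts, 0.785 (45 degrees) in the next hole. It stays where it is left; about 0.3 N m of friction must be overcome (3 N at the plunger)
- table_axis (a point): point on the vertical turning axis, 50 mm above the surface, on top of the round aluminium table (164 mm across). Its x axis points level to the plunger, z up. The grey bar clamp on the table reaches from x = -64 to +40 mm, y = -24 to +24 mm, and is 127 mm high. Clamp, bar and plunger all turn with the table
- bar_middle (a point): middle of the bare aluminium handlebar in the clamp, on the turning axis, 100 mm above the surface. It lies along this point's y axis: 580 mm wide, level, 32 mm thick at the middle and 22 mm at the ends, which are swept 25 mm to -x
- next_hole (a point): centre of the next hole, 45 degrees anticlockwise from the plunger's start, on the top of the fixed steel index plate (40 mm above the surface, 254 mm across). Its eight black holes lie 45 degrees apart, 105 mm from the axis, joined by a narrow black groove; below it is the blue foot, 310 mm over its four lugs, bolted to the stand
- clamp_knob (a joint): angle of the clamp knob, rad, growing clockwise seen from above; within 0.15 of 0 at the start, to be left as it is
- knob_top (a point): centre of the top of the black clamp knob, 48 mm across, 155 mm above the surface, 46 mm from the axis on the side away from the plunger
- tire_lever_1: an orange plastic tire lever, 130 x 17 mm, 7 to 11 mm high; origin at the middle of its underside. Loose, to be left where it is
- tire_lever_2: the other orange plastic tire lever, 130 x 17 mm, 7 to 11 mm high; origin at the middle of its underside. Loose, to be left where it is
- skewer: the steel quick-release skewer, 140 mm long, 18 mm high, with a 50 mm cam lever at one end; origin at the middle of its underside. Loose, to be left where it is
- washer_dish: the glass dish of washers, 82 mm across, 28 mm high; origin at the middle of its underside. Loose, to be left where it is
- bar_grip: the rubber bar grip, 130 mm long, 33 mm thick, lying; origin at the middle of its underside. Loose, to be left where it is
- cone_wrench: a flat steel cone wrench, 135 mm long, lying flat; origin at the middle of its underside. Loose, to be left where it is
- oil_bottle: the oil bottle, 42 mm across, 110 mm high, yellow, upright; origin at the middle of its underside. Loose, to be left where it is

How it is judged:
On the way, in this order (a step that is already met when the one before it is completed fails the run):
1. the plunger is pressed in (value of joint plunger above 0.0072 m), for 0.05 s.
2. the table is turned anticlockwise between the holes, the pin under the plate (value of joint turntable between 0.3 and 0.6 rad and value of joint plunger above 0.006 m), for 0.05 s.
At the end, for the whole second after the job is handed in: The table stands in the next hole (45 degrees anticlockwise, within 2.3 degrees) at rest, the plunger is back up (within 2 mm), the clamp knob is within 0.35 rad of 0 and the loose things are within 20 mm of where they lay (value of joint turntable between 0.745 and 0.825 rad and value of joint plunger below 0.002 m and velocity of joint turntable between -0.05 and 0.05 rad/s and not (value of joint clamp_knob above 0.35 rad or value of joint clamp_knob below -0.35 rad) and distance of each of tire_lever_1, tire_lever_2, skewer, washer_dish, bar_grip, cone_wrench, oil_bottle from where it was at the start of the episode below 0.02 m); the robot touches nothing.
It fails at once if the clamp knob is turned (value of joint clamp_knob above 0.35 rad or value of joint clamp_knob below -0.35 rad).
It fails at once if the table is turned on past the next hole (value of joint turntable above 1 rad).
It fails at once if the table is turned the wrong way (value of joint turntable below -0.2 rad).
It fails at once if a loose thing is pushed aside, lifted or carried (distance of any of tire_lever_1, tire_lever_2, skewer, washer_dish, bar_grip, cone_wrench, oil_bottle from where it was at the start of the episode above 0.02 m).
It also fails if it takes over 45 s, if anything falls off the work surface, if the arm or the gripper's body presses on something with over 40 N, if the wrist force passes 120 N, or if a joint passes its speed limit or range.

## Robot

A 6-joint arm with a two-finger parallel gripper is mounted at the origin on the work surface. World frame = base frame: x ahead of the robot, y to its left, z up, the work surface at z = 0. Lengths are in m, angles in rad, forces in N, time in s.
With the tool pointing down it reaches from about 0.35 to 0.775 m from the base axis. Payload 5.5 kg.
Tool frame: the origin (TCP) lies midway between the tips of the shut fingers; the grasp point (between the pads) lies 19 mm behind it; z points along the fingers, y is the line along which they close (so a half turn about z gives the same grasp; the last joint's range is limited). The gripper opens to 85 mm and grips with 20 to 120 N. Pads are 22 mm wide; open, the fingers measure 114 mm over their backs; the gripper's body (76 mm by 85 mm) begins 54 mm behind the grasp point. The pads swing forward as they close: fully open they stand 13 mm farther back than shut.
Start: joints at [1.034, 0.313, 0.046, 1.304, 0, 1.431], TCP at [0.222, 0.53, 0.193] pointing down, gripper open.
Joint ranges: [-2.76, 2.76], [-0.86, 1.69], [-1.03, 1.26], [-2.2, 2.34], [-1.47, 1.5], [-3.14, 3.14]. Speed limits (rad/s): [2.57, 2.57, 3.14, 3.14, 3.14, 3.14].

## Interface

Orientations are given as a unit quaternion [w, x, y, z].
In Python, from workcell import env gives the robot as it stands. The module is installed in compiled form; this text tells all that it offers.
- The arm moves only by the tool servo_tool, never from a script. Its argument "increments" is a list of rows, each an object of numbers: "grip": the closure, from 0 (fully open) to 1 (shut); "x", "y", "z": the shift along the tool's x, y, z in mm; "roll": the turn about the tool's z in degrees. In form: [{"grip": .., "x": .., "y": .., "z": .., "roll": ..}, ...]. A call has 1 to 5 rows; each row shifts and turns the commanded pose from where the row before left it, along the tool's axes as they then stand; what a row does not reach is not made up. A row lasts 1/12 s, in which the tool goes at most 41.7 mm and 7.16 degrees, less where a joint would pass 70% of its speed; a pose out of reach is approached as far as the arm can. A call is refused whole if a number of a shift passes 41.7 or a number of a turn 7.16, either way. A call with a gripper value outside its range is refused whole. The fingers move at their own pace and stop on an object; "grip_force" is the grip in N (left out, the last holds). Time passes only in rows, so rows that do not move let the fingers close. It gives the time, the measured TCP pose, the force, the opening and the grip force at its end, in the units of the state.
- env.get_state(): the state, without advancing time (a new reading comes with each control period).
- env.read_camera(name): name is "side" or "top" or "wrist"; returns the picture (400x640x3 uint8, red, green, blue); there is no depth.
- env.get_calibration(name): a dict with "vertical_fov" (degrees; the focal length in pixels is half the picture's height over the tangent of half this angle, whatever the lens; pixels are square), "cx", "cy" (the principal point, pixels), "rvec" (rotation vector, rad) and "tvec" (3), from world to camera coordinates, as OpenCV has them; the wrist camera has in their place "tool_from_camera" (4x4, takes a point from camera to tool coordinates, whose origin is the TCP and whose axes are the flange's). Camera axes: x right, y down, z forward; pixel columns grow to the right and rows downward; lengths in m; the calibration is good to about 2 mm. A picture is of the moment at which its call begins: read the wrist's pose just before it. get_calibration takes no time and is no camera call.
- env.hand_in(): hands the job in; it is judged then, once.
The state is a dict: "clock": time; "joint_pos": joint angles; "qvel": joint speeds; "tau": joint torques, N m; "tcp_pos": TCP position; "orientation": TCP orientation; "wrist_force": force on the tool from outside, world axes, zero at the start; "ft_torque": the same for the moment, N m; "finger_gap": finger opening in m; "grip_force": force on a finger pad.
Only numpy, scipy, OpenCV 4.12 (cv2) and the standard library are available. Lean on these libraries where they do the work, as an engineer would, in place of code of your own. Each camera call takes 0.05 s, during which the arm holds its last target. There are 200 camera calls.

## Working session

There is one attempt and no reset: what is moved stays moved. The work goes in short steps, Python scripts to look and compute and a tool call to move; the robot and the scene stay as the last step left them, time stands still between calls to the robot, and variables do not carry over. Pictures are saved under pics/ and viewed, at most 10 in all, crops included, and the job is handed in when it is done.

Besides the shell and the picture viewer there is one more tool, called as name(argument=value, ...), one argument or row to a line, values as JSON. servo_tool: Moves the arm, as the interface text tells. Its arguments: {"type":"object","properties":{"increments":{"type":"array"},"grip_force":{"type":"number"}},"required":["increments"]}

```bash
mkdir -p pics
cat > h.py <<'E'
import numpy as np, cv2
from workcell import env
def K(c):
    f=200/np.tan(np.radians(c["vertical_fov"])/2); return np.array([[f,0,c["cx"]],[0,f,c["cy"]],[0,0,1]])
def ray(name,u,v,z):
    c=env.get_calibration(name); R=cv2.Rodrigues(np.array(c["rvec"],float))[0]; t=np.array(c["tvec"],float)
    o=-R.T@t; d=R.T@np.linalg.inv(K(c))@[u,v,1]; return o+d*(z-o[2])/d[2]
def proj(name,P):
    c=env.get_calibration(name)
    return cv2.projectPoints(np.atleast_2d(np.array(P,float)),np.array(c["rvec"],float),np.array(c["tvec"],float),K(c),None)[0][:,0]
E
python3 - <<'E'
from h import *
print(env.get_state()); print(env.get_calibration("top"),env.get_calibration("wrist"))
for n in("top","side"): cv2.imwrite(f"pics/{n}0.png",env.read_camera(n)[:,:,::-1])
E
```

```text
{'clock': 0.0, 'joint_pos': array([1.03434939e+00, 3.13969769e-01, 4.49633436e-02, 1.30358433e+00,
       1.61496725e-05, 1.43119669e+00]), 'qvel': array([ 0.00058862,  0.00048529,  0.00073988,  0.00148832,  0.00095057,
       -0.00138463]), 'tau': array([-6.21747654e-05, -4.80629718e+01,  2.98528361e+01,  1.92857272e-02,
        3.57051681e-05, -5.32171001e-06]), 'tcp_pos': array([0.22194937, 0.52980909, 0.19201996]), 'orientation': array([-3.05153911e-04,  1.97124085e-01,  9.80378136e-01, -8.43762739e-04]), 'wrist_force': array([0.17982596, 0.15821496, 0.36810458]), 'ft_torque': array([-0.02847829, -0.00620852,  0.03181592]), 'grip_force': 0.0, 'finger_gap': 0.08525424205291045}
{'vertical_fov': 43.0365941130723, 'cx': 319.0187318419286, 'cy': 201.9601496131635, 'rvec': array([ 2.01697028, -2.21578581,  0.23422493]), 'tvec': array([-0.00256588,  0.54664577,  1.24061825])} {'vertical_fov': 63.08882116515042, 'cx': 317.3536772295554, 'cy': 201.13927076009406, 'tool_from_camera': array([[-8.20617433e-06, -9.46250600e-01, -3.23434386e-01,
         8.32624203e-02],
       [ 9.99999990e-01, -5.28048372e-05,  1.29115631e-04,
         4.82295598e-05],
       [-1.39254643e-04, -3.23434382e-01,  9.46250591e-01,
        -1.80356233e-01],
       [ 0.00000000e+00,  0.00000000e+00,  0.00000000e+00,
         1.00000000e+00]])}
```

View pics/top0.png

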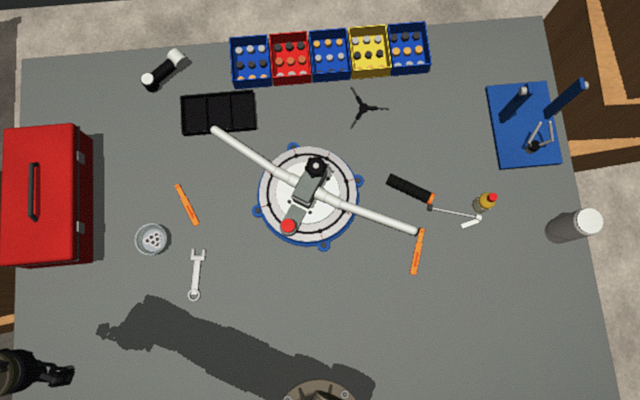

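View pics/side0.png

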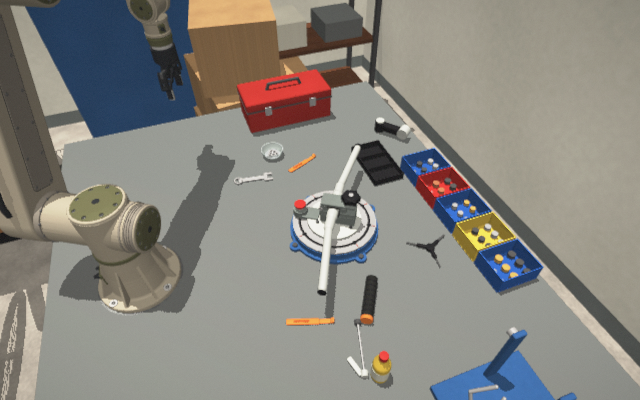

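The top view shows the red plunger cap at about (288,226) and the knob at (316,166). The bar runs from (213,128) to (418,231). Next I'll measure the cap and the axis.

```bash
cat > m.py <<'E'
from h import *
import sys
from scipy.optimize import least_squares
def red(n,box):
    im=cv2.imread(f"pics/{n}0.png"); x0,y0,x1,y1=box; b,g,r=[im[y0:y1,x0:x1,i].astype(int) for i in range(3)]
    m=((r>110)&(g<0.5*r)&(b<0.5*r)).astype(np.uint8); _,l,s,c=cv2.connectedComponentsWithStats(m)
    k=1+np.argmax(s[1:,4]); print(n,s[k],c[k]+[x0,y0]); return c[k]+[x0,y0]
t=red("top",(270,205,310,245)); s=red("side",(285,190,315,220))
pt=ray("top",*t,.087); ps=ray("side",*s,.084); print("cap",pt,ps)
kn=ray("top",317,165,.155); print("knob",kn)
d=kn-pt; d=d[:2]; L=np.linalg.norm(d); ax=pt[:2]+d/L*.105; print("L",L,"axis",ax,"dir",np.degrees(np.arctan2(*(-d)[::-1])))
def ov(n,ax,th):
    im=cv2.imread(f"pics/{n}0.png"); a=np.linspace(0,2*np.pi,100)
    for r,z,c in((.127,.04,(0,255,0)),(.082,.05,(255,0,255))):
        P=np.c_[ax[0]+r*np.cos(a),ax[1]+r*np.sin(a),0*a+z]
        cv2.polylines(im,[np.round(proj(n,P)*8).astype(int)],True,c,1,cv2.LINE_AA,3)
    q=np.array(ax)+.105*np.array([np.cos(th),np.sin(th)])
    P=np.c_[q[0]+.0175*np.cos(a),q[1]+.0175*np.sin(a),0*a+.088]
    cv2.polylines(im,[np.round(proj(n,P)*8).astype(int)],True,(255,255,0),1,cv2.LINE_AA,3)
    return im
th=np.arctan2(*(-d)[::-1])
A=ov("top",ax,th)[130:260,240:380]; B=ov("side",ax,th)[170:270,280:390]
A=cv2.resize(A,(400,371),interpolation=2);B=cv2.resize(B,(400,371),interpolation=2)
cv2.imwrite("pics/ov.png",np.hstack([A,B]))
E
python3 m.py
```

```text
top [ 11  14  14  14 154] [287.49350649 225.17532468]
side [ 9 10 12  9 82] [299.5        203.82926829]
cap [0.48657649 0.03005032 0.087     ] [0.48859079 0.03512242 0.084     ]
knob [ 0.61405631 -0.05516018  0.155     ]
L 0.15333601589693965 axis [ 0.57387092 -0.02829933] dir 146.24030584177538
```

View pics/ov.png

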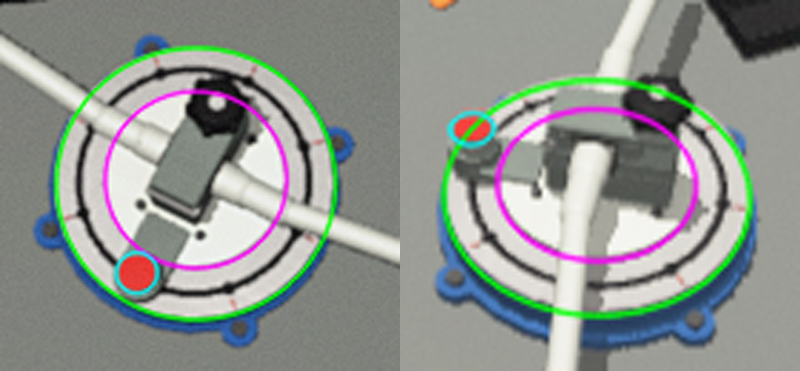

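The overlay matches the plate, table and cap in both views: axis (0.574, -0.028), cap (0.487, 0.031), plunger at 146°. I'll move above the cap with the fingers shut.

servo_tool(
  increments=[
    {"grip":1,"x":-22,"y":-18,"z":0,"roll":0},
    {"grip":1,"x":-22,"y":-18,"z":0,"roll":0},
    {"grip":1,"x":-22,"y":-18,"z":0,"roll":0},
    {"grip":1,"x":-22,"y":-18,"z":0,"roll":0},
    {"grip":1,"x":-22,"y":-18,"z":0,"roll":0},
  ],
)

```text
clock: 0.52
tcp_pos: [0.2889, 0.4034, 0.1924]
orientation: [-0.0, 0.197, 0.98, -0.0]
wrist_force: [0.9, -0.0, 1.0]
finger_gap: 0.0256
grip_force: 0.0
```

servo_tool(
  increments=[
    {"grip":1,"x":-22,"y":-18,"z":0,"roll":0},
    {"grip":1,"x":-22,"y":-18,"z":0,"roll":0},
    {"grip":1,"x":-22,"y":-18,"z":0,"roll":0},
    {"grip":1,"x":-22,"y":-18,"z":0,"roll":0},
    {"grip":1,"x":-22,"y":-18,"z":0,"roll":0},
  ],
)

```text
clock: 0.93
tcp_pos: [0.3557, 0.2779, 0.1926]
orientation: [-0.0, 0.197, 0.98, -0.0]
wrist_force: [0.8, 0.1, -0.7]
finger_gap: -0.0002
grip_force: 0.0
```

servo_tool(
  increments=[
    {"grip":1,"x":-22,"y":-18,"z":0,"roll":0},
    {"grip":1,"x":-22,"y":-18,"z":0,"roll":0},
    {"grip":1,"x":-22,"y":-18,"z":0,"roll":0},
    {"grip":1,"x":-22,"y":-18,"z":0,"roll":0},
    {"grip":1,"x":-22,"y":-18,"z":0,"roll":0},
  ],
)

```text
clock: 1.35
tcp_pos: [0.4224, 0.1524, 0.1926]
orientation: [-0.0, 0.197, 0.98, -0.0]
wrist_force: [1.0, 0.4, 0.4]
finger_gap: 0.0001
grip_force: 0.0
```

```bash
cat > g.py <<'E'
from h import *
from scipy.spatial.transform import Rotation as Ro
s=env.get_state(); q=s["orientation"]; R=Ro.from_quat([*q[1:],q[0]]).as_matrix()
print(s["clock"],s["tcp_pos"].round(4),"F",s["wrist_force"].round(1),"gap",s["finger_gap"].round(4),"xang",np.degrees(np.arctan2(R[1,0],R[0,0])).round(1),"tilt",R[:,2].round(3))
d=np.array([.487,.031,.10])-s["tcp_pos"]; print("to above cap, tool mm",(R.T@d*1000).round(1))
p=s["tcp_pos"][:2]-[.574,-.0285]; print("polar",np.linalg.norm(p).round(4),np.degrees(np.arctan2(p[1],p[0])).round(2)%360)
E
python3 g.py
```

```text
Traceback (most recent call last):
  File "g.py", line 4, in <module>
    print(s["clock"],s["tcp_pos"].round(4),"F",s["wrist_force"].round(1),"gap",s["finger_gap"].round(4),"xang",np.degrees(np.arctan2(R[1,0],R[0,0])).round(1),"tilt",R[:,2].round(3))
                                                                               ^^^^^^^^^^^^^^^^^^^^^
AttributeError: 'float' object has no attribute 'round'
```

servo_tool(
  increments=[
    {"grip":1,"x":-21.3,"y":-17.4,"z":0,"roll":0},
    {"grip":1,"x":-21.3,"y":-17.4,"z":0,"roll":0},
    {"grip":1,"x":-21.3,"y":-17.4,"z":0,"roll":0},
    {"grip":1,"x":-21.3,"y":-17.4,"z":0,"roll":0},
    {"grip":1,"x":-21.3,"y":-17.4,"z":0,"roll":0},
  ],
)

```text
clock: 1.77
tcp_pos: [0.487, 0.0311, 0.1926]
orientation: [-0.0, 0.197, 0.98, 0.0]
wrist_force: [0.2, 0.5, -0.2]
finger_gap: 0.0001
grip_force: 0.0
```

servo_tool(
  increments=[
    {"grip":1,"z":23,"roll":5.5},
    {"grip":1,"z":23,"roll":5.5},
    {"grip":1,"z":23},
    {"grip":1,"z":21},
    {"grip":1,"z":0},
  ],
)

```text
invalid input at $.increments[0]: expected keys grip, x, y, z, roll
```

```bash
sed -i 's/s\["finger_gap"\].round(4)/s["finger_gap"]/' g.py; python3 g.py
python3 - <<'E'
from h import *
cv2.imwrite("pics/w1.png",env.read_camera("wrist")[:,:,::-1])
E
```

```text
1.7667 [0.487  0.0311 0.1926] F [ 0.2  0.5 -0.2] gap 0.00012590017155143243 xang 157.3 tilt [-0.001  0.    -1.   ]
to above cap, tool mm [-0.1 -0.1 92.6]
polar 0.1055 145.6
```

View pics/w1.png

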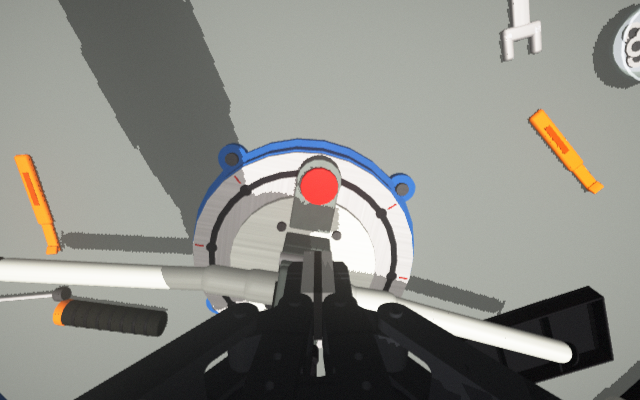

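The wrist view shows the cap centred at column 319 with nothing in the way.

servo_tool(
  increments=[
    {"grip":1,"x":0,"y":0,"z":23,"roll":5.5},
    {"grip":1,"x":0,"y":0,"z":23,"roll":5.5},
    {"grip":1,"x":0,"y":0,"z":23,"roll":0},
    {"grip":1,"x":0,"y":0,"z":21,"roll":0},
    {"grip":1,"x":0,"y":0,"z":0,"roll":0},
  ],
)

```text
clock: 2.23
tcp_pos: [0.4832, 0.0328, 0.0987]
orientation: [-0.004, 0.29, 0.957, -0.001]
wrist_force: [-0.8, -0.8, 0.2]
finger_gap: 0.0001
grip_force: 0.0
```

```bash
python3 g.py
python3 - <<'E'
from h import *
from scipy.spatial.transform import Rotation as Ro
c=env.get_calibration("wrist");T=c["tool_from_camera"]; q=[-0.0, 0.197, 0.98, 0.0]; R=Ro.from_quat([*q[1:],q[0]]).as_matrix()
d=R@T[:3,:3]@np.linalg.inv(K(c))@[318.8,186,1]; o=R@T[:3,3]+[.487,.0311,.1926]; print("cap via wrist",o+d*(.088-o[2])/d[2])
E
```

```text
2.2333 [0.4832 0.0328 0.0987] F [-0.8 -0.8  0.2] gap 0.00014257700107338055 xang 146.3 tilt [-0.008  0.001 -1.   ]
to above cap, tool mm [-4.1  0.6 -1.4]
polar 0.1095 145.99
cap via wrist [0.48714929 0.03258212 0.088     ]
```

servo_tool(
  increments=[
    {"grip":1,"x":-4,"y":0,"z":0,"roll":0},
    {"grip":1,"x":0,"y":0,"z":5,"roll":0},
    {"grip":1,"x":0,"y":0,"z":5,"roll":0},
    {"grip":1,"x":0,"y":0,"z":4,"roll":0},
    {"grip":1,"x":0,"y":0,"z":0,"roll":0},
  ],
)

```text
clock: 2.65
tcp_pos: [0.4901, 0.0302, 0.0887]
orientation: [-0.0, 0.29, 0.957, 0.0]
wrist_force: [0.2, -0.4, -0.2]
finger_gap: -0.0001
grip_force: 0.0
```

```bash
python3 g.py
```

```text
2.65 [0.4901 0.0302 0.0887] F [ 0.2 -0.4 -0.2] gap -0.00010708728565936426 xang 146.3 tilt [-0.  0. -1.]
to above cap, tool mm [  3.   -1.1 -11.3]
polar 0.1024 145.0
```

servo_tool(
  increments=[
    {"grip":1,"x":3,"y":-0.5,"z":-1,"roll":0},
    {"grip":1,"x":0,"y":0,"z":4,"roll":0},
    {"grip":1,"x":0,"y":0,"z":4,"roll":0},
    {"grip":1,"x":0,"y":0,"z":3,"roll":0},
    {"grip":1,"x":0,"y":0,"z":0,"roll":0},
  ],
)

```text
clock: 3.07
tcp_pos: [0.4868, 0.0315, 0.0781]
orientation: [-0.001, 0.29, 0.957, -0.0]
wrist_force: [0.7, -1.4, 0.5]
finger_gap: -0.0001
grip_force: 0.0
```

```bash
python3 g.py
```

```text
3.0667 [0.4868 0.0315 0.0781] F [ 0.7 -1.4  0.5] gap -0.00011721457485592311 xang 146.3 tilt [-0.001  0.    -1.   ]
to above cap, tool mm [ -0.4  -0.3 -21.9]
polar 0.1058 145.45
```

No contact force yet, so I'll take a look.

```bash
python3 - <<'E'
from h import *
a=env.read_camera("wrist")[:,:,::-1][80:330,170:470]; b=env.read_camera("side")[:,:,::-1][140:260,250:394]
cv2.imwrite("pics/w2.png",np.hstack([cv2.resize(a,(400,333)),cv2.resize(b,(400,333),interpolation=2)])); print(env.get_state()["wrist_force"])
E
python3 g.py
```

```text
[-0.05389287  1.36750561 -0.48040547]
3.1667 [0.4872 0.0315 0.0787] F [-0.1  1.4 -0.5] gap -5.4620085066416966e-05 xang 146.3 tilt [-0.  0. -1.]
to above cap, tool mm [ -0.1  -0.5 -21.3]
polar 0.1055 145.36
```

View pics/w2.png

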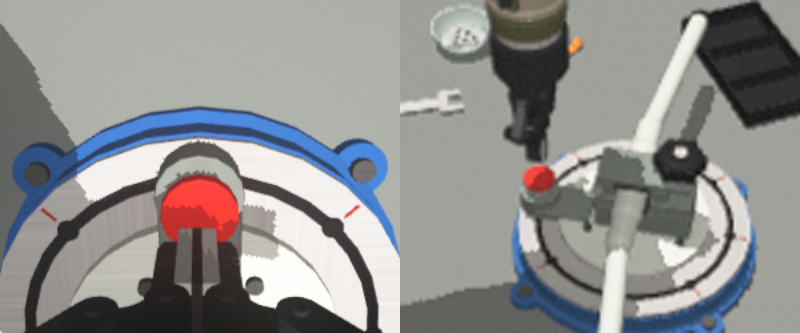

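Run:
```python
from h import *
c=env.get_calibration("wrist");T=np.linalg.inv(c["tool_from_camera"])
def pr(p): q=K(c)@(T[:3,:3]@np.array(p)+T[:3,3]); q=q[:2]/q[2]; return q.round(1),((q-[170,80])*1.333).round(0)
for p in([0,0,0],[.011,0,0],[0,0,-.01],[.011,0,-.01],[.011,0,-.02]): print(p,*pr(p))
im=cv2.imread("pics/w2.png")[:,:400].astype(int); m=(im[...,2]>150)&(im[...,1]<90)&(im[...,0]<90); ys,xs=np.where(m); print("red x",xs.min(),xs.max(),"y",ys.min(),ys.max())
# cap circle centre in tool at several heights relative to tip: fit width
for z in(-.01,0,.01,.02): print(z,pr([0,-.0175,z])[1],pr([0,.0175,z])[1],pr([.0175,0,z])[1])
t=env.get_state();print(t["tau"].round(2))
```

```text
[0, 0, 0] [317.2 234.9] [196. 206.]
[0.011, 0, 0] [317.2 218. ] [196. 184.]
[0, 0, -0.01] [317.2 242.2] [196. 216.]
[0.011, 0, -0.01] [317.2 224.6] [196. 193.]
[0.011, 0, -0.02] [317.2 231.9] [196. 202.]
red x 42 357 y 177 240
-0.01 [156. 216.] [237. 216.] [196. 178.]
0 [158. 206.] [235. 206.] [196. 170.]
0.01 [160. 198.] [233. 198.] [196. 163.]
0.02 [161. 190.] [231. 190.] [196. 156.]
[ 1.000e-02 -3.952e+01  2.689e+01 -1.000e-02  0.000e+00 -0.000e+00]
```

The cap sits at about TCP level, but the visible fingertips end roughly 20 mm short of it. I'll feel downward in small steps.

servo_tool(
  increments=[
    {"grip":1,"x":0,"y":0,"z":2,"roll":0},
    {"grip":1,"x":0,"y":0,"z":2,"roll":0},
    {"grip":1,"x":0,"y":0,"z":0,"roll":0},
  ],
)

```text
clock: 3.42
tcp_pos: [0.4872, 0.0314, 0.0745]
orientation: [-0.0, 0.29, 0.957, -0.0]
wrist_force: [0.0, 0.5, -0.5]
finger_gap: 0.0001
grip_force: 0.0
```

servo_tool(
  increments=[
    {"grip":1,"x":0,"y":0,"z":2,"roll":0},
    {"grip":1,"x":0,"y":0,"z":2,"roll":0},
    {"grip":1,"x":0,"y":0,"z":0,"roll":0},
  ],
)

```text
clock: 3.67
tcp_pos: [0.4871, 0.0315, 0.0705]
orientation: [-0.0, 0.29, 0.957, 0.0]
wrist_force: [-0.4, 0.2, 0.2]
finger_gap: -0.0001
grip_force: 0.0
```

servo_tool(
  increments=[
    {"grip":1,"x":0,"y":0,"z":2,"roll":0},
    {"grip":1,"x":0,"y":0,"z":1,"roll":0},
    {"grip":1,"x":0,"y":0,"z":0,"roll":0},
  ],
)

```text
clock: 3.92
tcp_pos: [0.4872, 0.0315, 0.0676]
orientation: [-0.0, 0.29, 0.957, 0.0]
wrist_force: [0.3, -0.1, -0.6]
finger_gap: -0.0001
grip_force: 0.0
```

```bash
python3 g.py
python3 - <<'E'
from h import *
a=env.read_camera("wrist")[:,:,::-1][130:330,200:440]; b=env.read_camera("side")[:,:,::-1][150:240,260:368]
cv2.imwrite("pics/w3.png",np.hstack([cv2.resize(a,(400,333)),cv2.resize(b,(400,333),interpolation=2)]))
for z in(.0675,.08,.088,.1): print(z,((proj("side",[.487,.0315,z])-[260,150])*3.7+[400,0]).round())
E
```

```text
3.9167 [0.4872 0.0315 0.0676] F [ 0.3 -0.1 -0.6] gap -0.00014988550820556063 xang 146.3 tilt [-0.  0. -1.]
to above cap, tool mm [ -0.   -0.5 -32.4]
polar 0.1055 145.35
0.0675 [[547. 217.]]
0.08 [[546. 206.]]
0.088 [[545. 199.]]
0.1 [[545. 189.]]
```

View pics/w3.png

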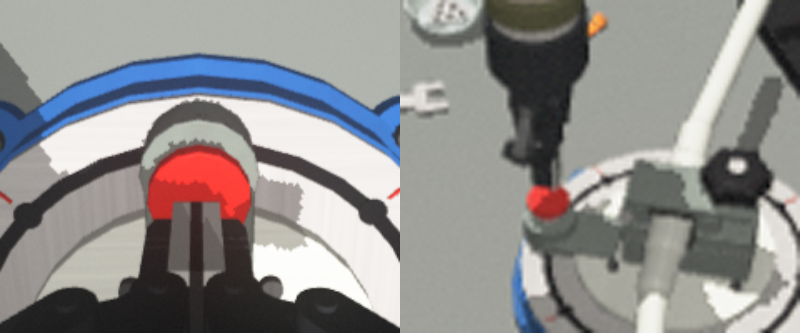

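Both views put the tips just above the cap top, so I'll keep going down.

servo_tool(
  increments=[
    {"grip":1,"x":0,"y":0,"z":2,"roll":0},
    {"grip":1,"x":0,"y":0,"z":2,"roll":0},
    {"grip":1,"x":0,"y":0,"z":0,"roll":0},
  ],
)

```text
clock: 4.27
tcp_pos: [0.4871, 0.0315, 0.0635]
orientation: [-0.0, 0.29, 0.957, -0.0]
wrist_force: [-0.4, -0.1, 0.1]
finger_gap: -0.0
grip_force: 0.0
```

servo_tool(
  increments=[
    {"grip":1,"x":0,"y":0,"z":2,"roll":0},
    {"grip":1,"x":0,"y":0,"z":1,"roll":0},
    {"grip":1,"x":0,"y":0,"z":0,"roll":0},
  ],
)

```text
clock: 4.52
tcp_pos: [0.4872, 0.0315, 0.0606]
orientation: [-0.0, 0.29, 0.957, 0.0]
wrist_force: [-1.1, -0.2, -0.9]
finger_gap: 0.0004
grip_force: 0.0
```

servo_tool(
  increments=[
    {"grip":1,"x":0,"y":0,"z":2,"roll":0},
    {"grip":1,"x":0,"y":0,"z":1,"roll":0},
    {"grip":1,"x":0,"y":0,"z":0,"roll":0},
  ],
)

```text
clock: 4.77
tcp_pos: [0.4872, 0.0314, 0.0576]
orientation: [-0.0, 0.29, 0.957, 0.0]
wrist_force: [-0.4, -0.1, -0.8]
finger_gap: 0.0001
grip_force: 0.0
```

servo_tool(
  increments=[
    {"grip":1,"x":0,"y":0,"z":2,"roll":0},
    {"grip":1,"x":0,"y":0,"z":1,"roll":0},
    {"grip":1,"x":0,"y":0,"z":0,"roll":0},
  ],
)

```text
clock: 5.02
tcp_pos: [0.4872, 0.0315, 0.0546]
orientation: [-0.0, 0.29, 0.957, 0.0]
wrist_force: [-0.2, 0.4, -0.1]
finger_gap: 0.0004
grip_force: 0.0
```

Run:
```python
from h import *
a=env.read_camera("wrist")[:,:,::-1][130:330,200:440]; b=env.read_camera("side")[:,:,::-1][150:240,260:368]
cv2.imwrite("pics/w4.png",np.hstack([cv2.resize(a,(400,333)),cv2.resize(b,(400,333),interpolation=2)]))
s=env.get_state(); print(s["tcp_pos"],s["joint_pos"],s["tau"].round(2))
```

```text
[0.48737058 0.03143797 0.05482338] [-1.00213249e-01  2.37510864e-01 -4.11541260e-01  9.21853052e-01
  1.16712712e-04  4.88614036e-01] [ -0.   -40.05  26.18  -0.    -0.    -0.  ]
```

View pics/w4.png

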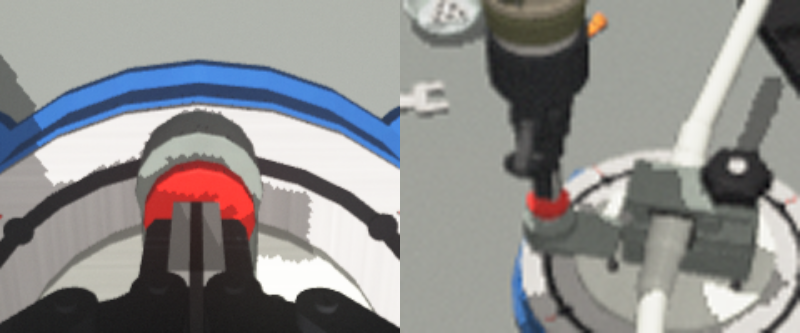

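In the side view the tip now touches, or nearly touches, the middle of the cap top (row ~197).

servo_tool(
  increments=[
    {"grip":1,"x":0,"y":0,"z":2,"roll":0},
    {"grip":1,"x":0,"y":0,"z":1,"roll":0},
    {"grip":1,"x":0,"y":0,"z":0,"roll":0},
  ],
)

```text
clock: 5.37
tcp_pos: [0.4872, 0.0314, 0.0516]
orientation: [-0.0, 0.29, 0.957, -0.0]
wrist_force: [-0.6, 0.1, -0.3]
finger_gap: -0.0003
grip_force: 0.0
```

servo_tool(
  increments=[
    {"grip":1,"x":0,"y":0,"z":1,"roll":0},
    {"grip":1,"x":0,"y":0,"z":1,"roll":0},
    {"grip":1,"x":0,"y":0,"z":0,"roll":0},
  ],
)

```text
clock: 5.62
tcp_pos: [0.4874, 0.0314, 0.0498]
orientation: [-0.0, 0.29, 0.957, 0.0]
wrist_force: [0.4, -0.1, -0.1]
finger_gap: 0.0002
grip_force: 0.0
```

servo_tool(
  increments=[
    {"grip":1,"x":0,"y":0,"z":1,"roll":0},
    {"grip":1,"x":0,"y":0,"z":1,"roll":0},
    {"grip":1,"x":0,"y":0,"z":0,"roll":0},
  ],
)

```text
clock: 5.87
tcp_pos: [0.4876, 0.0314, 0.0482]
orientation: [0.0, 0.29, 0.957, 0.0]
wrist_force: [-1.9, -0.0, 5.0]
finger_gap: -0.0004
grip_force: 2.6
```

Contact: 5 N at a reading of 0.049, so the reading is about 39 mm below the real tip. Now I'll press in.

servo_tool(
  increments=[
    {"grip":1,"x":0,"y":0,"z":2,"roll":0},
    {"grip":1,"x":0,"y":0,"z":2,"roll":0},
    {"grip":1,"x":0,"y":0,"z":2,"roll":0},
    {"grip":1,"x":0,"y":0,"z":1,"roll":0},
    {"grip":1,"x":0,"y":0,"z":0,"roll":0},
  ],
)

```text
clock: 6.28
tcp_pos: [0.4876, 0.0315, 0.0414]
orientation: [0.0, 0.29, 0.957, 0.0]
wrist_force: [-2.1, 0.8, 8.6]
finger_gap: 0.0001
grip_force: 4.1
```

servo_tool(
  increments=[
    {"grip":1,"x":0,"y":0,"z":1,"roll":0},
    {"grip":1,"x":0,"y":0,"z":1,"roll":0},
    {"grip":1,"x":0,"y":0,"z":0,"roll":0},
  ],
)

```text
clock: 6.53
tcp_pos: [0.4876, 0.0314, 0.0397]
orientation: [0.0, 0.29, 0.957, 0.0]
wrist_force: [-2.5, 0.1, 8.1]
finger_gap: 0.0001
grip_force: 4.5
```

servo_tool(
  increments=[
    {"grip":1,"x":0,"y":0,"z":1,"roll":0},
    {"grip":1,"x":0,"y":0,"z":0,"roll":0},
  ],
)

```text
clock: 6.7
tcp_pos: [0.4879, 0.0316, 0.0396]
orientation: [0.001, 0.29, 0.957, 0.0]
wrist_force: [-5.0, 1.9, 15.5]
finger_gap: -0.0002
grip_force: 7.7
```

The plunger has bottomed out. I'll press a little harder, then start turning.

servo_tool(
  increments=[
    {"grip":1,"x":0,"y":0,"z":1,"roll":0},
    {"grip":1,"x":0,"y":-1.83,"z":0,"roll":-1},
    {"grip":1,"x":-0.06,"y":-3.66,"z":0,"roll":-2},
    {"grip":1,"x":-0.06,"y":-3.66,"z":0,"roll":-2},
    {"grip":1,"x":-0.06,"y":-3.66,"z":0,"roll":-2},
  ],
)

```text
clock: 7.12
tcp_pos: [0.4825, 0.0215, 0.0395]
orientation: [0.002, 0.23, 0.973, 0.002]
wrist_force: [-4.3, 3.7, 20.4]
finger_gap: 0.0001
grip_force: 10.4
```

```bash
python3 g.py
python3 - <<'E'
from h import *
a=env.read_camera("wrist")[:,:,::-1][130:330,200:440]; b=env.read_camera("side")[:,:,::-1][150:240,260:368]
cv2.imwrite("pics/w5.png",np.hstack([cv2.resize(a,(400,333)),cv2.resize(b,(400,333),interpolation=2)]))
E
```

```text
7.1167 [0.4825 0.0215 0.0395] F [-4.3  3.7 20.4] gap 0.00010248055604991901 xang 153.4 tilt [ 0.004  0.002 -1.   ]
to above cap, tool mm [  0.   10.8 -60.5]
polar 0.1043 151.37
```

View pics/w5.png

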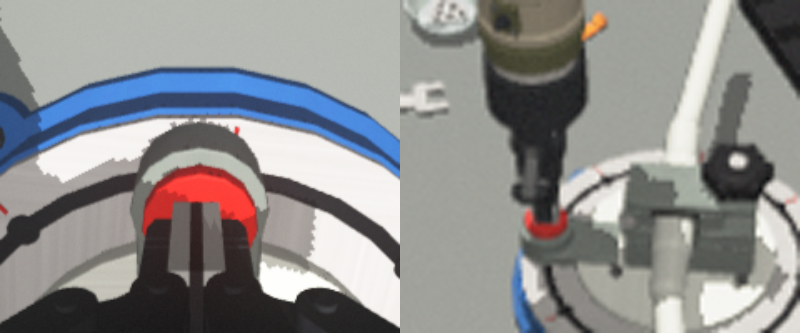

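The table is turning with the finger: the cap is still centred under the tips and the plate's red tick has shifted. I'll carry on.

servo_tool(
  increments=[
    {"grip":1,"x":-0.14,"y":-5.5,"z":0,"roll":-3},
    {"grip":1,"x":-0.14,"y":-5.5,"z":0,"roll":-3},
    {"grip":1,"x":-0.14,"y":-5.5,"z":0,"roll":-3},
    {"grip":1,"x":-0.14,"y":-5.5,"z":0,"roll":-3},
    {"grip":1,"x":-0.14,"y":-5.5,"z":0,"roll":-3},
  ],
)

```text
clock: 7.63
tcp_pos: [0.4736, -0.005, 0.0395]
orientation: [0.002, 0.1, 0.995, 0.001]
wrist_force: [-3.3, 3.4, 21.0]
finger_gap: -0.0001
grip_force: 10.3
```

```bash
python3 g.py
```

```text
7.6333 [ 0.4736 -0.005   0.0395] F [-3.3  3.4 21. ] gap -0.0001030662304733031 xang 168.5 tilt [ 0.004  0.001 -1.   ]
to above cap, tool mm [ -6.2  38.1 -60.4]
polar 0.1032 166.84
```

servo_tool(
  increments=[
    {"grip":1,"x":0.1,"y":-5.5,"z":0,"roll":-3},
    {"grip":1,"x":0.1,"y":-5.5,"z":0,"roll":-3},
    {"grip":1,"x":0.1,"y":-5.5,"z":0,"roll":-3},
    {"grip":1,"x":0.1,"y":-5.5,"z":0,"roll":-3},
    {"grip":1,"x":0.1,"y":-3.66,"z":0,"roll":-2},
  ],
)

```text
clock: 8.05
tcp_pos: [0.4718, -0.0313, 0.0396]
orientation: [0.003, -0.021, 1.0, -0.0]
wrist_force: [-0.2, 2.5, 16.3]
finger_gap: -0.0002
grip_force: 8.4
```

```bash
python3 g.py
python3 - <<'E'
from h import *
cv2.imwrite("pics/w6.png",np.vstack([cv2.resize(env.read_camera("wrist")[:,:,::-1][130:330,160:480],(480,300)),cv2.resize(env.read_camera("top")[:,:,::-1][130:260,216:424],(480,300),interpolation=2)]))
E
```

```text
8.05 [ 0.4718 -0.0313  0.0396] F [-0.2  2.5 16.3] gap -0.00024111958749075137 xang -177.6 tilt [ 0.007 -0.    -1.   ]
to above cap, tool mm [-18.3  61.6 -60.3]
polar 0.1023 181.57
```

View pics/w6.png

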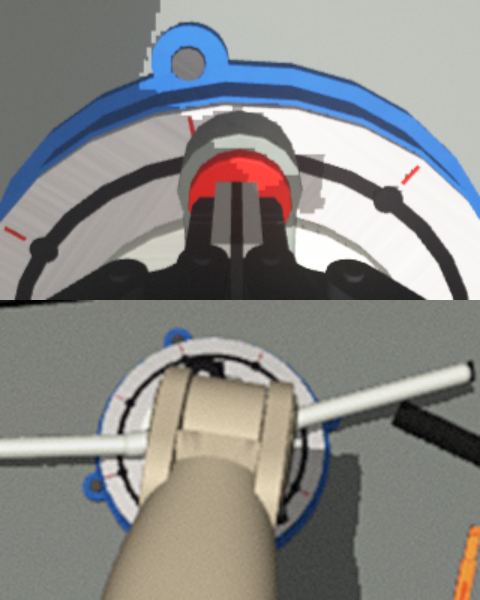

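The table is near 37° with the plunger still in. I'll go on to about 45°, easing the pressure.

servo_tool(
  increments=[
    {"grip":1,"x":0.5,"y":-3.66,"z":0,"roll":-2},
    {"grip":1,"x":0.5,"y":-3.66,"z":0,"roll":-2},
    {"grip":1,"x":0.5,"y":-3.66,"z":0,"roll":-2},
    {"grip":1,"x":0,"y":0,"z":0,"roll":0},
    {"grip":1,"x":0,"y":0,"z":0,"roll":0},
  ],
)

```text
clock: 8.57
tcp_pos: [0.473, -0.0432, 0.0396]
orientation: [0.005, -0.072, 0.997, -0.001]
wrist_force: [3.7, -0.3, 11.5]
finger_gap: 0.0001
grip_force: 5.7
```

```bash
python3 g.py
```

```text
8.5667 [ 0.473  -0.0432  0.0396] F [ 3.7 -0.3 11.5] gap 0.0001228626069332296 xang -171.7 tilt [ 0.01  -0.002 -1.   ]
to above cap, tool mm [-25.   71.2 -60.4]
polar 0.102 188.27
```

servo_tool(
  increments=[
    {"grip":1,"x":-0.3,"y":-2.3,"z":0,"roll":-1},
    {"grip":1,"x":-0.3,"y":-2.3,"z":0,"roll":-1},
    {"grip":1,"x":0,"y":0,"z":0,"roll":0},
  ],
)

```text
clock: 8.82
tcp_pos: [0.4738, -0.0472, 0.0396]
orientation: [0.004, -0.09, 0.996, -0.001]
wrist_force: [2.3, 1.6, 13.9]
finger_gap: -0.0
grip_force: 6.7
```

servo_tool(
  increments=[
    {"grip":1,"x":0,"y":0,"z":-2,"roll":0},
    {"grip":1,"x":0,"y":0,"z":0,"roll":0},
  ],
)

```text
clock: 8.98
tcp_pos: [0.4737, -0.0472, 0.0413]
orientation: [0.004, -0.09, 0.996, -0.001]
wrist_force: [3.8, 1.1, 8.9]
finger_gap: -0.0
grip_force: 4.1
```

servo_tool(
  increments=[
    {"grip":1,"x":0,"y":0,"z":-2,"roll":0},
    {"grip":1,"x":0,"y":0,"z":0,"roll":0},
  ],
)

```text
clock: 9.15
tcp_pos: [0.4736, -0.0472, 0.0432]
orientation: [0.004, -0.09, 0.996, -0.001]
wrist_force: [4.2, 0.1, 6.5]
finger_gap: 0.0
grip_force: 3.7
```

```bash
python3 g.py
```

```text
9.15 [ 0.4736 -0.0472  0.0432] F [4.2 0.1 6.5] gap 1.5184265612838973e-05 xang -169.7 tilt [ 0.008 -0.001 -1.   ]
to above cap, tool mm [-27.6  74.4 -56.8]
polar 0.1021 190.55
```

The force holds at 6.5 N after rising 3.6 mm, so the pin is entering the hole. I'll raise and retreat.

servo_tool(
  increments=[
    {"grip":1,"x":0,"y":0,"z":-2,"roll":0},
    {"grip":1,"x":0,"y":0,"z":-2,"roll":0},
    {"grip":1,"x":0,"y":0,"z":-2,"roll":0},
    {"grip":1,"x":0,"y":0,"z":0,"roll":0},
  ],
)

```text
clock: 9.48
tcp_pos: [0.4729, -0.0472, 0.0488]
orientation: [0.003, -0.09, 0.996, -0.001]
wrist_force: [2.9, 0.1, 4.9]
finger_gap: -0.0003
grip_force: 2.4
```

servo_tool(
  increments=[
    {"grip":1,"x":0,"y":0,"z":-10,"roll":0},
    {"grip":1,"x":0,"y":0,"z":-30,"roll":0},
    {"grip":1,"x":0,"y":0,"z":-35,"roll":0},
    {"grip":1,"x":0,"y":0,"z":-35,"roll":0},
    {"grip":1,"x":0,"y":0,"z":0,"roll":0},
  ],
)

```text
clock: 9.9
tcp_pos: [0.4726, -0.0473, 0.1635]
orientation: [0.004, -0.09, 0.996, -0.002]
wrist_force: [1.4, -0.0, 0.2]
finger_gap: 0.0001
grip_force: 0.0
```

servo_tool(
  increments=[
    {"grip":1,"x":20,"y":30,"z":-10,"roll":0},
    {"grip":1,"x":10,"y":38,"z":0,"roll":0},
    {"grip":1,"x":0,"y":40,"z":0,"roll":0},
    {"grip":1,"x":0,"y":40,"z":0,"roll":0},
    {"grip":1,"x":0,"y":40,"z":0,"roll":0},
  ],
)

```text
clock: 10.32
tcp_pos: [0.405, 0.1345, 0.1671]
orientation: [-0.0, -0.089, 0.996, 0.0]
wrist_force: [1.2, 0.5, 0.8]
finger_gap: 0.0001
grip_force: 0.0
```

servo_tool(
  increments=[
    {"grip":1,"x":0,"y":40,"z":0,"roll":0},
    {"grip":1,"x":0,"y":30,"z":0,"roll":0},
    {"grip":1,"x":0,"y":0,"z":0,"roll":0},
    {"grip":1,"x":0,"y":0,"z":0,"roll":0},
  ],
)

```text
clock: 10.65
tcp_pos: [0.3927, 0.2034, 0.1667]
orientation: [-0.0, -0.091, 0.996, -0.0]
wrist_force: [0.0, -0.1, -0.9]
finger_gap: -0.0
grip_force: 0.0
```

```bash
python3 g.py
python3 - <<'E'
from h import *
a=env.read_camera("side")[:,:,::-1];b=env.read_camera("top")[:,:,::-1]
cv2.imwrite("pics/w7.png",np.vstack([cv2.resize(a[170:270,270:430],(480,300),interpolation=2),cv2.resize(b[130:260,216:424],(480,300),interpolation=2)]))
def red(im,x0,y0,x1,y1):
    B,g,r=[im[y0:y1,x0:x1,i].astype(int) for i in range(3)]; m=((r>110)&(g<0.5*r)&(B<0.5*r)).astype(np.uint8); _,l,s,c=cv2.connectedComponentsWithStats(m); k=1+np.argmax(s[1:,4]); return c[k]+[x0,y0],s[k]
ct,s1=red(b,270,205,330,250); cs,s2=red(a,285,190,340,240); print(ct,s1,cs,s2)
th=np.radians(146+45); P=[.574+.105*np.cos(th),-.0285+.105*np.sin(th),0]
for z in(.087,.077): P[2]=z; print(z,proj("top",P),proj("side",P));
E
```

```text
10.65 [0.3927 0.2034 0.1667] F [ 0.  -0.1 -0.9] gap -3.120038141408978e-05 xang -169.5 tilt [-0.001 -0.    -1.   ]
to above cap, tool mm [ -61.4 -186.6   66.8]
polar 0.2943 128.03
[319.55414013 227.96178344] [ 43  16  14  15 157] [303.56043956 223.81318681] [13 30 12  9 91]
0.087 [[319.73401354 228.46848578]] [[302.89238693 224.51260173]]
0.077 [[319.71216686 229.08850649]] [[303.03942805 226.78390589]]
```

View pics/w7.png

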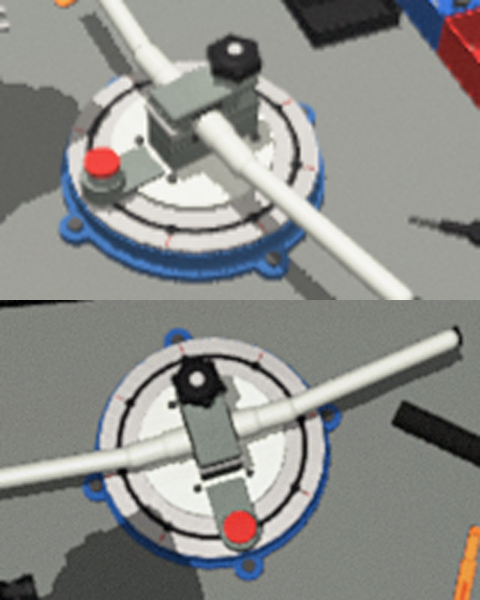

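The table sits at the next hole with the cap up: it is within 1 px of the prediction for 45°, and the height matches 0.087. The robot is clear, so I'm handing in.

```bash
python3 -c "
from workcell import env
print(env.hand_in())"
```

```text
the job is handed in; nothing more can be done
None
```

I pressed the plunger in, turned the table 45° anticlockwise to the next hole, let the plunger spring back up there, and handed the job in with the arm clear; the hand-in returned no verdict.

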